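# Lock the hold-down strap with its key

### The arm

A 6-joint arm with a two-finger parallel gripper is mounted at the origin on a cart in front of the work surface, level with it; the furniture and walls round the work are solid. World frame = base frame: x ahead of the robot, y to its left, z up, the work surface at z = 0. Lengths are in m, angles in rad, forces in N, time in s.
With the tool pointing down it reaches from about 0.35 to 0.975 m from the base axis. Payload 4.9 kg.
Tool frame: the origin (TCP) lies on the mounting face of the last link; the fingertips stand 173 mm ahead of it and the grasp point (between the pads) lies 155 mm ahead of it (tcp_to_grasp is the distance from the TCP to the grasp point, in m); z points along the fingers, y is the line along which they close (so a half turn about z gives the same grasp; the last joint's range is limited). The gripper opens to 85 mm and grips with 20 to 120 N. Pads are 22 mm wide; open, the fingers measure 114 mm over their backs; the gripper's body (76 mm by 85 mm) begins 54 mm behind the grasp point. The pads swing forward as they close: fully open they stand 13 mm farther back than shut.
Start: joints at [1.119, 0.053, 1.613, -0, 1.476, -0.119], TCP at [0.204, 0.591, 0.405] pointing down, gripper open.
Joint ranges: [-3.01, 3.01], [-1.01, 2.22], [0.06, 2.58], [-1.02, 4.17], [0.09, 2.62], [-3.14, 3.14]. Speed limits (rad/s): [2.57, 2.57, 3.14, 3.14, 3.14, 3.14].

### API

Orientations are given as a rotation vector (axis times angle).
In Python, from station import get_obs, get_image, calibration, finish_job, tcp_to_grasp gives the robot as it stands. The module is installed in compiled form; this text tells all that it offers.
- The arm moves only by the tool arm_command, never from a script. Its argument "plan" is a list that holds one entry, the list of rows, each a list of 6 numbers: the shift along the tool's x, y, z in cm, then the turn, a rotation vector about the tool's x, y, z in rad. A call has 1 to 12 rows; each row is the pose to reach, as a shift and turn from the pose commanded when the call began, along the tool's axes at that moment; what a row does not reach only later rows make up. A row lasts 1/12 s, in which the tool goes at most 41.7 mm and 7.16 degrees, less where a joint would pass 70% of its speed; a pose out of reach is approached as far as the arm can. A call with a gripper value outside its range is refused whole. "gripper" is the closure, from -1 (fully open) to 1 (shut), set as the call begins (left out, the last holds). The fingers move at their own pace and stop on an object; "force" is the grip in N (left out, the last holds). Time passes only in rows, so rows that repeat a pose let the fingers close. It gives the time, the measured TCP pose, the force, the opening and the grip force at its end, in the units of the state.
- get_obs(): the state, without advancing time (a new reading comes with each control period).
- get_image(name): name is "side" or "top" or "wrist"; returns (picture, depth): 480x640x3 uint8, blue, green, red; 480x640 float32, m along the optical axis (not along the pixel's ray), 0 where there is no reading.
- calibration(name): a dict with "fx", "fy", "cx", "cy" (pixels), "pose" (4x4, takes a point from camera to world coordinates). Camera axes: x right, y up, looking along -z (the intrinsics and any distortion apply to the point x, -y, -z); pixel columns grow to the right and rows downward; lengths in m; the calibration is good to about 2 mm. A picture is of the moment at which its call begins: read the wrist's pose just before it. calibration takes no time and is no camera call; for the wrist camera it gives the pose at the moment of the call.
- finish_job(): hands the job in; it is judged then, once.
The state is a dict: "t": time; "q": joint angles; "dq": joint speeds; "effort": joint torques, N m; "tool_pos": TCP position; "tool_rot": TCP orientation; "contact_force": force on the tool from outside, world axes, zero at the start; "wrist_torque": the same for the moment, N m; "opening": finger opening in m; "grip_force": force on a finger pad.
Only numpy, scipy, OpenCV 4.12 (cv2) and the standard library are available. Lean on these libraries where they do the work, as an engineer would, in place of code of your own. Each camera call takes 0.05 s, during which the arm holds its last target. There are 200 camera calls.

### The job

Take the wide-bladed key (the one with the longer handle bar) out of the wooden key block and push its blade fully down into the slot of the steel hold-down strap. Then turn the key clockwise, seen from above, as far as it goes, so that the strap swings over the wooden workpiece, and leave the key standing in the slot. Leave the round-pin key and the workpiece where they are, and do not push the strap with the fingers.

Things in the scene. Friction and masses are not known exactly. Their poses are not given: they have to be found in the camera images.
- wide_key: The right key, steel, upright in one of two slots of a fixed wooden key block (70x150x34 mm), 24 mm deep, 1 mm play, 84 mm from the other key. Origin: middle of its blade's tip; z up. Blade 24 (x) x 8 (y) x 50 mm, tip rounded. Above it, 50 to 76 mm over the origin, a bar 60 (x) x 12 (y) x 26 mm: grip it across its thickness from above. A half turn makes no difference. 110 g.
- pin_key: The wrong key, which stays: in the other slot of the key block, its bar parallel and at the same height. It has a round 8 mm pin in place of the blade, a 28 mm round collar resting on the block, and a bar only 38 mm long. Origin at the pin's tip, z up, x along its bar. Which key is in which slot varies.
- slot (a point): Slot in the hub of a steel strap turning on a post on a fixed base plate. Origin: middle of the slot's mouth and turning axis, on the hub's top (50x40 mm), 74 mm above the table; z up; x along the arm (tip at 114 mm, at least 10 mm below the hub's top). Slot along x, 26.5x10.5 mm, 24 mm deep, closed bottom, mouth bevelled 6 mm. A key fully home has its tip 24 mm below the origin and its bar parallel to the arm.
- strap (a joint): Turn of the strap in rad, growing clockwise seen from above: 0 to 0.15 at the start (arm swung out away from the robot, off the workpiece), end stop at 1.4 with the arm over the workpiece. It stays where it is left; friction 0.15 N m.
- work_block: Plain wooden workpiece 40x60x30 mm, loose between four low fences on the base plate (110x190x12 mm), 95 mm roughly to the right (-y) of the slot. Origin: middle of its underside. Its top is 5 mm below the arm's underside.

How it is judged:
On the way, in this order (a step that is already met when the one before it is completed fails the run):
1. the wide key's blade is fully down in the slot (at least 19 mm deep), the strap not yet turned (z of wide_key in the frame of slot below -0.019 m and horizontal distance between wide_key and slot below 0.01 m and value of joint strap below 0.6 rad), for 0.2 s.
2. the strap is turned to within about 0.2 rad of its stop with the key in the slot (z of wide_key in the frame of slot below -0.014 m and horizontal distance between wide_key and slot below 0.01 m and value of joint strap above 1.2 rad), for 0.2 s.
At the end, for the whole second after the job is handed in: The strap is turned to within about 0.2 rad of its stop, over the workpiece; the wide key stands at rest in the slot, at least 14 mm deep, within 10 mm of its middle and within 15 degrees of upright; workpiece and round-pin key are within 15 mm of where they were (all of step 2 and angle between wide_key's own z axis and vertical below 0.26 rad and linear speed of wide_key below 0.03 m/s and distance of each of work_block, pin_key from where it was at the start of the episode below 0.015 m); the robot touches nothing.
It fails at once if the strap pushed with the fingers instead of the key (contact force between the fingers and strap above 3 N).
It fails at once if the round-pin key taken out of its slot (distance of pin_key from where it was at the start of the episode above 0.025 m).
It also fails if it takes over 51 s, if anything falls off the work surface, if the arm or the gripper's body presses on something with over 40 N, if the wrist force passes 120 N, or if a joint passes its speed limit or range.

## Working session

There is one attempt and no reset: what is moved stays moved. The work goes in short steps, Python scripts to look and compute and a tool call to move; the robot and the scene stay as the last step left them, time stands still between calls to the robot, and variables do not carry over. Pictures are saved under pics/ and viewed, at most 10 in all, crops included, and the job is handed in when it is done.

Besides the shell and the picture viewer there is one more tool, called after "Request:" as name(argument=value, ...), one argument or row to a line, values as JSON. arm_command: Moves the arm, as the interface text tells. Its arguments: {"type":"object","properties":{"plan":{"type":"array"},"gripper":{"type":"number"},"force":{"type":"number"}},"required":["plan"]}

```bash
mkdir -p pics; python3 - <<'E'
from station import *
import cv2,numpy as np
o=get_obs();print({k:np.round(v,3) for k,v in o.items()},tcp_to_grasp)
ims=[]
for n in("side","top"):
    c=calibration(n);print(n,{k:np.round(v,3) if not isinstance(v,str) else v for k,v in c.items()})
    p,d=get_image(n);cv2.imwrite(f"pics/{n}0.png",p);np.savez(f"{n}0.npz",p=p,d=d)
E
```

```text
{'t': np.float64(0.0), 'q': array([ 1.119,  0.053,  1.614, -0.   ,  1.476, -0.119]), 'dq': array([-0.001, -0.   ,  0.001,  0.   , -0.001,  0.   ]), 'effort': array([-0.0000e+00, -3.9370e+01, -3.7017e+01, -0.0000e+00,  7.0000e-03,
       -0.0000e+00]), 'tool_pos': array([0.204, 0.59 , 0.403]), 'tool_rot': array([-5.200e-01, -3.098e+00,  3.000e-03]), 'contact_force': array([0.973, 0.061, 0.063]), 'wrist_torque': array([0.016, 0.056, 0.019]), 'grip_force': np.float64(0.0), 'opening': np.float64(0.085)} 0.1547
side {'fx': np.float64(453.27), 'fy': np.float64(453.27), 'cx': np.float64(325.478), 'cy': np.float64(244.085), 'pose': array([[-0.986,  0.107, -0.128,  0.348],
       [-0.167, -0.604,  0.779,  0.957],
       [ 0.006,  0.79 ,  0.613,  0.79 ],
       [ 0.   ,  0.   ,  0.   ,  1.   ]])}
top {'fx': np.float64(438.289), 'fy': np.float64(438.289), 'cx': np.float64(317.354), 'cy': np.float64(237.765), 'pose': array([[-0.014,  0.998, -0.062,  0.423],
       [-1.   , -0.013,  0.005,  0.055],
       [ 0.004,  0.062,  0.998,  1.027],
       [ 0.   ,  0.   ,  0.   ,  1.   ]])}
```

View pics/top0.png

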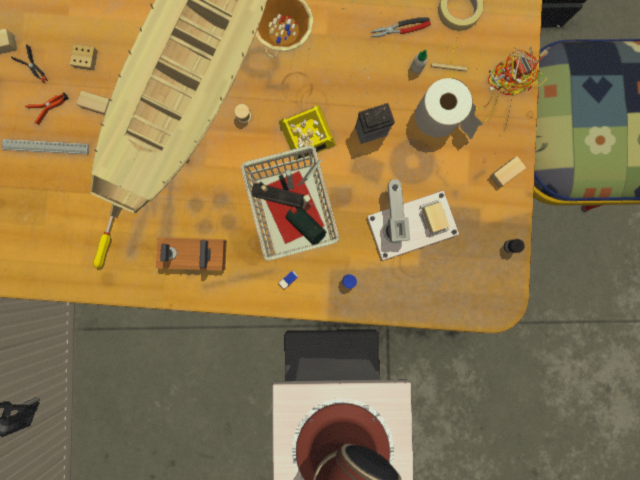

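View pics/side0.png

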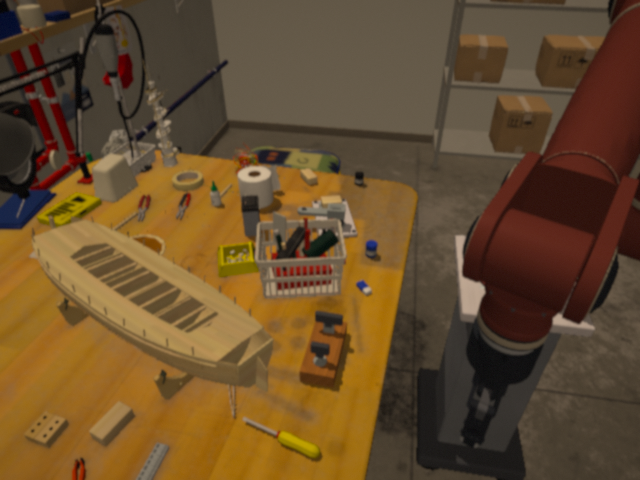

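The top view shows the key block at px (191,256). The wide key's bar is at (204,254) and the pin key with its round collar at (167,254). The strap hub is at (397,230) with its arm pointing up to (395,185), and the workpiece is at (437,218). The side view agrees with this.

```bash
cat > h.py <<'E'
import numpy as np,cv2
from station import *
from scipy.spatial.transform import Rotation as R
def pts(c,d):
    v,u=np.mgrid[:480,:640]; P=np.stack([(u-c['cx'])/c['fx']*d,-(v-c['cy'])/c['fy']*d,-d],-1)
    return P@c['pose'][:3,:3].T+c['pose'][:3,3]
def ray(c,u,v,z):
    r=c['pose'][:3,:3]@np.array([(u-c['cx'])/c['fx'],-(v-c['cy'])/c['fy'],-1]);o=c['pose'][:3,3]
    return o+r*(z-o[2])/r[2]
def comps(m,c,z,amin=10):
    n,l,s,ce=cv2.connectedComponentsWithStats(m.astype(np.uint8))
    for i in range(1,n):
        if s[i,4]<amin: continue
        v,u=np.nonzero(l==i)
        W=np.array([ray(c,a,b,z)[:2] for a,b in zip(u,v)],np.float32)
        (x,y),(w,h),_=r=cv2.minAreaRect(W*1000); e=np.linalg.eigh(np.cov(W.T))[1][:,1]
        print('px',ce[i].round(1),'n',s[i,4],'rect',np.round([x,y,w,h],1),'mean',W.mean(0).round(4),'ang',round(np.degrees(np.arctan2(e[1],e[0])),1))
E
python3 - <<'E'
from h import *
c=calibration('top');f=np.load('top0.npz');W=pts(c,f['d']);z=W[...,2];p=f['p']
print('table',np.median(z[270:285,330:340]))
print(z[246:262:3,160:212:3].round(3))
def reg(m,u0,u1,v0,v1):
    k=np.zeros_like(m);k[v0:v1,u0:u1]=m[v0:v1,u0:u1];return k
for n,lo,hi,r,h in(('bars',.07,.1,(150,230,235,275),.086),('hub',.066,.085,(370,425,170,250),.074),('arm',.05,.085,(370,425,170,250),.068),('work',.03,.055,(420,455,195,240),.042),('block',.025,.045,(150,235,230,280),.034)):
    print(n);comps(reg((z>lo)&(z<hi),*r),c,h)
ht=cv2.resize(p[170:285,150:250],None,fx=4,fy=4);hb=cv2.resize(p[170:285,360:460],None,fx=4,fy=4)
cv2.imwrite('pics/crop0.png',np.hstack([ht,hb]))
E
```

```text
table 0.0002531639657699092
[[ 0.037  0.085  0.085  0.063 -0.001  0.034  0.032  0.035  0.036  0.035
   0.032  0.033  0.035  0.034  0.087  0.085  0.036  0.037]
 [ 0.038  0.09   0.085  0.065  0.04   0.035  0.036  0.033  0.037  0.033
   0.037  0.032  0.038  0.033  0.084  0.083  0.053  0.033]
 [ 0.036  0.09   0.082  0.065  0.039  0.038  0.034  0.034  0.034  0.036
   0.033  0.033  0.036  0.031  0.086  0.085  0.063  0.033]
 [ 0.035  0.087  0.083  0.064  0.036  0.04   0.034  0.034  0.033  0.032
   0.032  0.037  0.039  0.033  0.084  0.083  0.059  0.036]
 [ 0.086  0.086  0.079  0.039  0.041  0.034  0.034  0.039  0.035  0.039
   0.034  0.038  0.032  0.032  0.083  0.082  0.049  0.034]
 [ 0.036  0.035  0.036  0.034  0.038  0.036  0.032  0.036  0.034  0.035
   0.034  0.035  0.035  0.036  0.087  0.081  0.032  0.037]]
bars
px [203.  253.3] n 198 rect [450.6 295.4  15.6  58.2] mean [0.4509 0.2956] ang 177.0
px [164.2 252. ] n 135 rect [454.9 378.9  17.1  34.3] mean [0.455  0.3786] ang 176.3
hub
px [399.7 228.5] n 381 rect [ 499.5 -129.5   50.4   42. ] mean [ 0.4997 -0.1301] ang -176.6
arm
px [397.1 212.7] n 973 rect [ 542.4 -126.6  136.7   44.9] mean [ 0.5353 -0.1264] ang -175.3
work
px [435.9 216.5] n 499 rect [ 528.3 -218.8   59.5   43.6] mean [ 0.5284 -0.219 ] ang -160.4
block
px [190.1 253.2] n 1676 rect [453.4 338.8 152.2  70. ] mean [0.4532 0.338 ] ang 87.2
```

View pics/crop0.png

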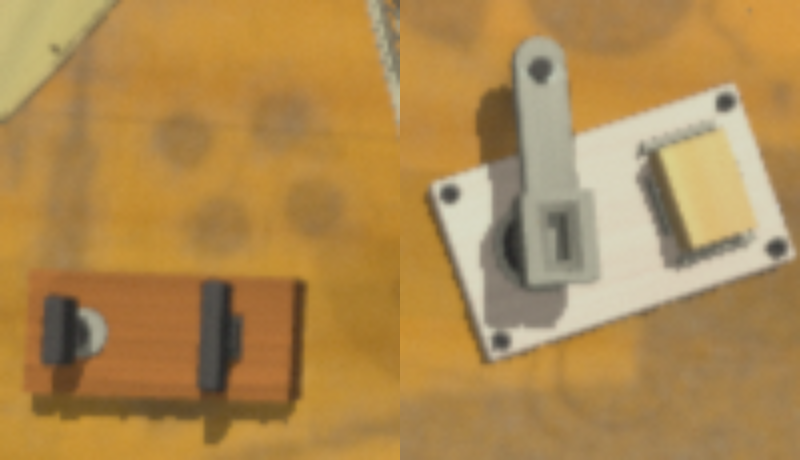

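The crop confirms it: the wide key's bar is at crop px (215,335), the pin key's collar at (90,333), and the slot at crop (560,240) in the hub. Sizes and heights match the text. I'll move above the wide key for a wrist look.

```bash
cat >> h.py <<'E'
def row(xyz,yaw_y):
    "row to a tool-down pose with tool y at azimuth yaw_y deg"
    o=get_obs();T=R.from_rotvec(o['tool_rot']);a=np.radians(yaw_y)
    y=np.array([np.cos(a),np.sin(a),0]);z=np.array([0,0,-1.]);G=R.from_matrix(np.stack([np.cross(y,z),y,z],1))
    print('t',o['t'].round(2),'tcp',o['tool_pos'].round(4),'row',(T.inv().apply(np.array(xyz)-o['tool_pos'])*100).round(2),(T.inv()*G).as_rotvec().round(4),'F',o['contact_force'].round(1),'open',o['opening'].round(4),'tz',T.as_matrix()[:,2].round(4))
E
python3 -c "
from h import *
row((.4507,.2954,.36),87.2)"
```

```text
Traceback (most recent call last):
  File "h.py", line 22, in row
    print('t',o['t'].round(2),'tcp',o['tool_pos'].round(4),'row',(T.inv().apply(np.array(xyz)-o['tool_pos'])*100).round(2),(T.inv()*G).as_rotvec().round(4),'F',o['contact_force'].round(1),'open',o['opening'].round(4),'tz',T.as_matrix()[:,2].round(4))
              ^^^^^^^^^^^^
AttributeError: 'float' object has no attribute 'round'
```

```bash
sed -i "s/o=get_obs();T=/o={k:np.array(v) for k,v in get_obs().items()};T=/" h.py
python3 -c "
from h import *
row((.4507,.2954,.36),87.2)"
```

```text
t 0.1 tcp [0.2041 0.5905 0.4036] row [-32.95 -19.82   4.39] [-0.0018 -0.0005 -0.284 ] F [-0.2 -0.3 -0.4] open 0.0855 tz [-8.0e-04 -1.7e-03 -1.0e+00]
```

Request:
arm_command(
  plan=[
    [[-33, -19.8, 4.4, 0, 0, -0.284], [-33, -19.8, 4.4, 0, 0, -0.284], [-33, -19.8, 4.4, 0, 0, -0.284], [-33, -19.8, 4.4, 0, 0, -0.284], [-33, -19.8, 4.4, 0, 0, -0.284], [-33, -19.8, 4.4, 0, 0, -0.284], [-33, -19.8, 4.4, 0, 0, -0.284], [-33, -19.8, 4.4, 0, 0, -0.284], [-33, -19.8, 4.4, 0, 0, -0.284], [-33, -19.8, 4.4, 0, 0, -0.284], [-33, -19.8, 4.4, 0, 0, -0.284], [-33, -19.8, 4.4, 0, 0, -0.284]],
  ],
  gripper=0,
)

```text
t: 1.1
tool_pos: [0.4516, 0.2951, 0.3601]
tool_rot: [-0.08, -3.139, 0.0]
contact_force: [-0.1, 0.6, 0.4]
opening: 0.0427
grip_force: 0.0
```

```bash
python3 - <<'E'
from h import *
row((.4507,.2954,.232),87.2)
c=calibration('wrist');p,d=get_image('wrist');print(c['pose'].round(3),c['fx'])
np.savez('w1.npz',p=p,d=d,pose=c['pose']);cv2.imwrite('pics/w1.png',p)
z=pts(c,d)[...,2]
for n,lo,hi,h in(('bars',.078,.095,.086),):
    comps((z>lo)&(z<hi),c,h,200)
E
```

```text
t 1.1 tcp [0.4516 0.2951 0.3601] row [ 0.07  0.02 12.81] [-0.0001 -0.0014 -0.002 ] F [-0.1  0.6  0.4] open 0.0427 tz [-0.0014 -0.     -1.    ]
[[ 0.05  -0.952 -0.301  0.376]
 [ 0.999  0.048  0.015  0.299]
 [ 0.    -0.302  0.953  0.33 ]
 [ 0.     0.     0.     1.   ]] 413.16424608914593
px [319.7 235.2] n 1768 rect [450.3 298.8  11.7  59.4] mean [0.4491 0.299 ] ang 177.6
px [453.3 236.6] n 1326 rect [454.1 381.1  14.2  39.3] mean [0.4539 0.3812] ang 178.6
px [ 34.6 348.5] n 2090 rect [531.9 102.2  43.4  80.8] mean [0.5191 0.1035] ang -168.9
px [576.7 362. ] n 1295 rect [543.4 461.7  63.   37.3] mean [0.5477 0.4699] ang 99.4
px [604.4 436. ] n 415 rect [610.5 499.4  33.   11.7] mean [0.6113 0.4989] ang 48.0
```

View pics/w1.png

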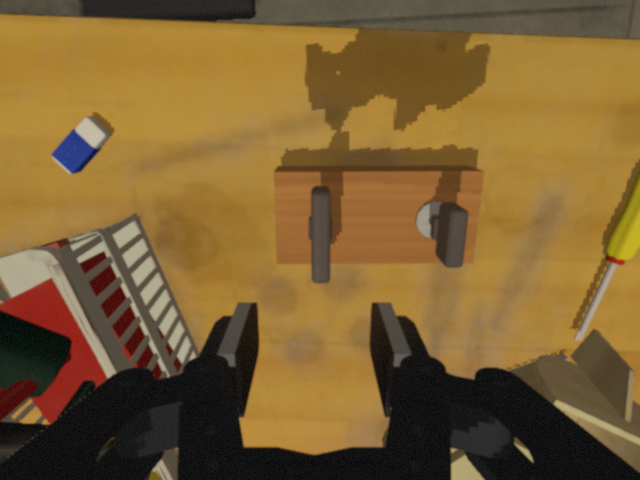

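The wrist view shows the wide key's bar at (320,235), between the fingers' columns (258 to 372), and the pin key at (453,236). The position agrees with the top view to within 3 mm, so I'll descend.

Request:
arm_command(
  plan=[
    [[0.1, 0.3, 3, 0, 0, 0], [0.1, 0.3, 6, 0, 0, 0], [0.1, 0.3, 9, 0, 0, 0], [0.1, 0.3, 11, 0, 0, 0], [0.1, 0.3, 12.2, 0, 0, 0], [0.1, 0.3, 12.9, 0, 0, 0], [0.1, 0.3, 12.9, 0, 0, 0], [0.1, 0.3, 12.9, 0, 0, 0], [0.1, 0.3, 12.9, 0, 0, 0]],
  ],
)

```text
t: 1.9
tool_pos: [0.4512, 0.2994, 0.2336]
tool_rot: [0.076, 3.138, 0.002]
contact_force: [0.7, -1.0, 1.5]
opening: 0.0425
grip_force: 0.0
```

Request:
arm_command(
  plan=[
    [[0, 0, 0, 0, 0, 0], [0, 0, 0, 0, 0, 0], [0, 0, 0, 0, 0, 0], [0, 0, 0, 0, 0, 0], [0, 0, 0, 0, 0, 0], [0, 0, 0, 0, 0, 0], [0, 0, 0, 0, 0, 0], [0, 0, 0, 0, 0, 0]],
  ],
  gripper=1,
  force=25,
)

```text
t: 2.57
tool_pos: [0.4512, 0.299, 0.233]
tool_rot: [0.077, 3.139, 0.002]
contact_force: [-0.3, 0.0, 5.5]
opening: 0.0141
grip_force: 24.7
```

Request:
arm_command(
  plan=[
    [[0, 0, 0, 0, 0, 0], [0, 0, 0, 0, 0, 0], [0, 0, 0, 0, 0, 0], [0, 0, -1, 0, 0, 0], [0, 0, -2, 0, 0, 0], [0, 0, -3, 0, 0, 0], [0, 0, -4, 0, 0, 0], [0, 0, -6, 0, 0, 0], [0, 0, -9, 0, 0, 0], [0, 0, -12, 0, 0, 0], [0, 0, -15, 0, 0, 0], [0, 0, -17, 0, 0, 0]],
  ],
  force=90,
)

```text
t: 3.57
tool_pos: [0.4504, 0.2989, 0.406]
tool_rot: [0.076, 3.137, 0.003]
contact_force: [0.8, -0.6, -0.6]
opening: 0.0105
grip_force: 88.3
```

```bash
python3 - <<'E'
from h import *
f=np.load('top0.npz');c=calibration('top');z=pts(c,f['d'])
m=(z[...,0]>.35)&(z[...,0]<.65)&(z[...,1]>-.2)&(z[...,1]<.25)
print('max height en route',z[...,2][m].max())
row((.44,-.13,.43),94.7)
E
```

```text
max height en route 1.027041109594829
t 3.57 tcp [0.4504 0.2989 0.406 ] row [ -1.05 -42.88  -2.49] [ 0.0019  0.0034 -0.1306] F [ 0.8 -0.6 -0.6] open 0.0105 tz [ 0.0034  0.002  -1.    ]
```

Request:
arm_command(
  plan=[
    [[0, 0, -5, 0, 0, 0], [0, 0, -5, 0, 0, 0], [-2, -3, -5, 0, 0, -0.02], [-2, -6, -5, 0, 0, -0.04], [-4, -10, -5, 0, 0, -0.13], [-4, -14, -5, 0, 0, -0.13], [-4, -18, -5, 0, 0, -0.13], [-4, -22, -5, 0, 0, -0.13], [-4, -26, -5, 0, 0, -0.13], [-4, -30, -5, 0, 0, -0.13], [-4, -34, -5, 0, 0, -0.13], [-4, -38, -5, 0, 0, -0.13]],
  ],
)

```text
t: 4.57
tool_pos: [0.471, -0.0843, 0.4523]
tool_rot: [-0.128, 3.138, 0.0]
contact_force: [1.2, 0.1, -0.9]
opening: 0.0105
grip_force: 88.5
```

Request:
arm_command(
  plan=[
    [[0, -2.5, 0, 0, 0, 0], [0, -4.5, 0, 0, 0, 0], [0, -4.9, 2, 0, 0, 0], [0, -4.9, 4, 0, 0, 0], [0, -4.9, 5, 0, 0, 0], [0, -4.9, 5, 0, 0, 0], [0, -4.9, 5, 0, 0, 0]],
  ],
)

```text
t: 5.15
tool_pos: [0.4758, -0.1312, 0.4015]
tool_rot: [0.128, -3.138, -0.001]
contact_force: [-0.0, 0.3, -0.4]
opening: 0.0107
grip_force: 88.5
```

```bash
python3 - <<'E'
from h import *
row((.4997,-.13,.40),94.7)
c=calibration('wrist');p,d=get_image('wrist')
np.savez('w2.npz',p=p,d=d,**{k:c[k] for k in('pose','fx','fy','cx','cy')});cv2.imwrite('pics/w2.png',p)
z=pts(c,d)[...,2]
for n,lo,hi,h in(('hub',.067,.085,.074),('arm',.05,.067,.06),('work',.035,.05,.042)):
    print(n);comps((z>lo)&(z<hi),c,h,300)
E
```

```text
t 5.15 tcp [ 0.4758 -0.1312  0.4015] row [-2.4  -0.08  0.15] [ 0.0006 -0.001  -0.0004] F [-0.   0.3 -0.4] open 0.0107 tz [-1.e-03  6.e-04 -1.e+00]
hub
px [534.8 280.3] n 2214 rect [539.8  78.  157.3 101.7] mean [0.5136 0.0441] ang 169.3
px [313.9 238.7] n 2014 rect [ 498.9 -129.    51.8   39.3] mean [ 0.4917 -0.1297] ang 132.6
arm
px [528.5 276.8] n 1356 rect [528.   43.8  93.7 194.2] mean [0.5164 0.0468] ang 167.8
px [629.5 278.9] n 1292 rect [518.6 136.   88.9  19.2] mean [0.5092 0.1298] ang -153.0
px [554.6 347.2] n 2368 rect [566.3  88.9 127.6  34.5] mean [0.577  0.0855] ang -161.2
work
px [467.7 105.1] n 1508 rect [386.5 -21.7  30.2  32.9] mean [ 0.3864 -0.0216] ang 94.7
px [205.2 258.9] n 3299 rect [ 527.6 -218.7   61.1   41.9] mean [ 0.527 -0.219] ang -162.8
```

View pics/w2.png

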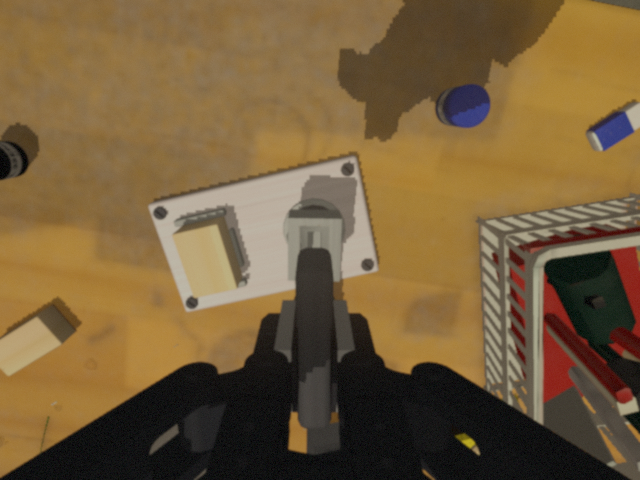

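The hub is at px (314,239) but the held bar hides half of the slot. I'll shift ahead so the slot is clear, and measure the held bar in the same picture.

Request:
arm_command(
  plan=[
    [[-3, 0, 0, 0, 0, 0], [-6, 0, 0, 0, 0, 0], [-8, 0, 0, 0, 0, 0], [-8, 0, 0, 0, 0, 0], [-8, 0, 0, 0, 0, 0], [-8, 0, 0, 0, 0, 0]],
  ],
)

```text
t: 5.7
tool_pos: [0.5555, -0.1248, 0.4027]
tool_rot: [-0.128, 3.138, -0.001]
contact_force: [0.6, 0.1, -0.8]
opening: 0.0101
grip_force: 88.5
```

```bash
python3 - <<'E'
from h import *
row((.4997,-.13,.40),94.7)
c=calibration('wrist');p,d=get_image('wrist')
np.savez('w3.npz',p=p,d=d,**{k:c[k] for k in('pose','fx','fy','cx','cy')})
z=pts(c,d)[...,2]
print('hub');m=(z>.067)&(z<.085);m[:,450:]=0;comps(m,c,.074,300)
o=get_obs();bz=o['tool_pos'][2]-.147
print('bar',bz);m=(abs(z-bz)<.006);m[:,:250]=0;m[:,380:]=0;comps(m,c,bz,300)
k=cv2.resize(p[60:240,220:420],None,fx=4,fy=4,interpolation=cv2.INTER_CUBIC)[:600];cv2.imwrite('pics/w3.png',k)
E
```

```text
t 5.7 tcp [ 0.5555 -0.1248  0.4027] row [ 5.61 -0.06  0.27] [-0.0005  0.0007 -0.0003] F [ 0.6  0.1 -0.8] open 0.0101 tz [ 8.e-04 -5.e-04 -1.e+00]
hub
px [314.1 138.8] n 3618 rect [ 500.  -129.3   50.1   39.9] mean [ 0.4993 -0.1295] ang -176.8
px [ 92.3 404.1] n 420 rect [ 736.4 -304.    29.1   18.2] mean [ 0.7377 -0.3025] ang -159.4
bar 0.25550386506941647
px [313.6 341.8] n 7128 rect [ 553.7 -124.3   56.7   36.4] mean [ 0.5512 -0.1254] ang -175.3
```

View pics/w3.png

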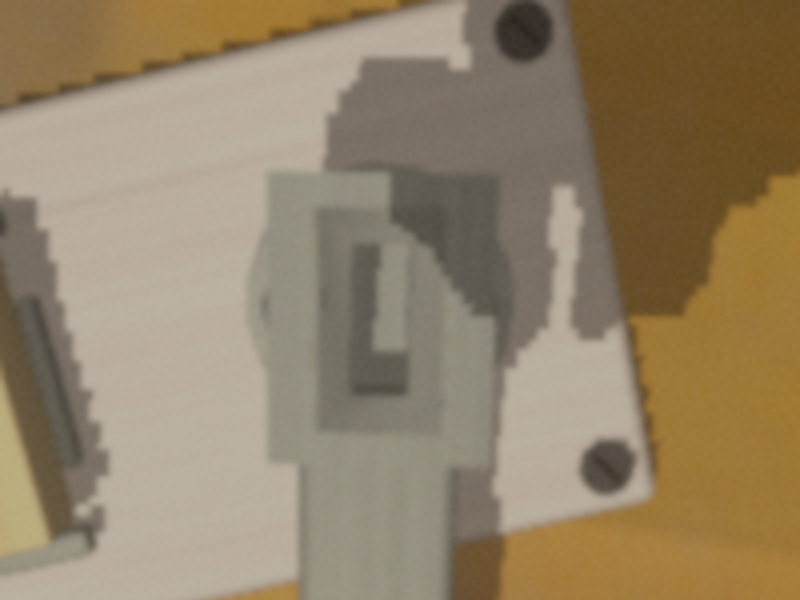

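The crop shows the slot mouth with its bevel from crop (316,208) to (446,430). Its middle is at px (315,140), which puts the slot at about (0.500, -0.129). The strap's edges run parallel to the image columns, so the key is already aligned with it. I'll move over the slot and stop just above the mouth.

Request:
arm_command(
  plan=[
    [[2, 0, 0, 0, 0, 0], [4, 0, 1, 0, 0, 0], [5.5, 0, 3, 0, 0, 0], [5.5, 0, 5, 0, 0, 0], [5.5, 0, 7, 0, 0, 0], [5.5, 0, 8.5, 0, 0, 0], [5.5, 0, 9.5, 0, 0, 0], [5.5, 0, 9.5, 0, 0, 0], [5.5, 0, 9.5, 0, 0, 0], [5.5, 0, 9.5, 0, 0, 0]],
  ],
)

```text
t: 6.58
tool_pos: [0.5011, -0.1297, 0.3082]
tool_rot: [-0.127, 3.137, -0.002]
contact_force: [0.2, -0.4, -0.2]
opening: 0.0106
grip_force: 88.5
```

```bash
python3 - <<'E'
from h import *
row((.5007,-.1292,.273),94.7)
p,d=get_image('side');cv2.imwrite('pics/s4.png',cv2.resize(p[170:270,270:390],None,fx=5,fy=5,interpolation=cv2.INTER_CUBIC))
E
```

```text
t 6.58 tcp [ 0.5011 -0.1297  0.3082] row [0.05 0.06 3.52] [-0.0011  0.002  -0.0009] F [ 0.2 -0.4 -0.2] open 0.0106 tz [ 2.1e-03 -9.0e-04 -1.0e+00]
```

View pics/s4.png

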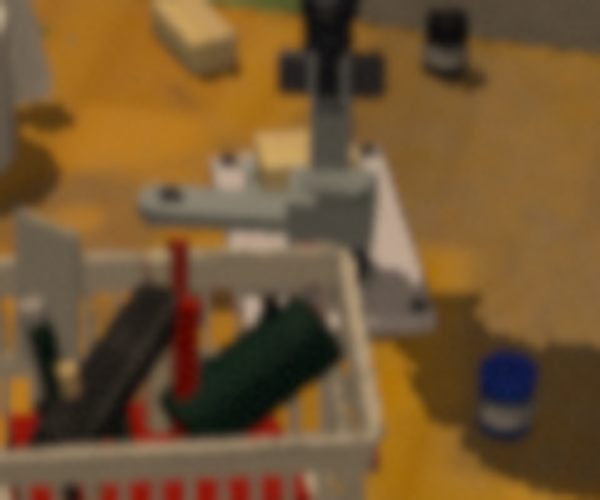

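The side view shows the key upright in the fingers, its blade just over the hub at crop (335,170). Next I'll lower it slowly.

Request:
arm_command(
  plan=[
    [[0, 0.05, 0.5, 0, 0, 0], [0, 0.05, 1.0, 0, 0, 0], [0, 0.05, 1.3, 0, 0, 0], [0, 0.05, 1.6, 0, 0, 0], [0, 0.05, 1.8, 0, 0, 0], [0, 0.05, 2.0, 0, 0, 0], [0, 0.05, 2.2, 0, 0, 0], [0, 0.05, 2.2, 0, 0, 0]],
  ],
)

```text
t: 7.3
tool_pos: [0.5007, -0.129, 0.2841]
tool_rot: [0.127, -3.138, -0.001]
contact_force: [0.4, 0.2, -1.9]
opening: 0.0104
grip_force: 88.5
```

Request:
arm_command(
  plan=[
    [[0, 0, 0.3, 0, 0, 0], [0, 0, 0.5, 0, 0, 0], [0, 0, 0.7, 0, 0, 0], [0, 0, 0.9, 0, 0, 0], [0, 0, 1.0, 0, 0, 0], [0, 0, 1.0, 0, 0, 0], [0, 0, 1.0, 0, 0, 0]],
  ],
)

```text
t: 7.88
tool_pos: [0.5008, -0.129, 0.2747]
tool_rot: [0.128, -3.139, -0.0]
contact_force: [-0.3, -0.1, -1.2]
opening: 0.011
grip_force: 88.5
```

Request:
arm_command(
  plan=[
    [[0, 0, 0.1, 0, 0, 0], [0, 0, 0.2, 0, 0, 0], [0, 0, 0.3, 0, 0, 0], [0, 0, 0.3, 0, 0, 0], [0, 0, 0.3, 0, 0, 0]],
  ],
)

```text
t: 8.3
tool_pos: [0.5012, -0.1292, 0.2733]
tool_rot: [-0.127, 3.138, -0.001]
contact_force: [-3.8, 0.9, 5.7]
opening: 0.0106
grip_force: 89.5
```

Seated: z matches the bottom of the slot to within 1 mm, and the upward force has risen to 5.7 N. Now the clockwise turn (+ about tool z, which points down).

Request:
arm_command(
  plan=[
    [[0, 0, -0.1, 0, 0, 0], [0, 0, -0.1, 0, 0, 0], [0, 0, -0.1, 0, 0, 0.1], [0, 0, -0.1, 0, 0, 0.2], [0, 0, -0.1, 0, 0, 0.3], [0, 0, -0.1, 0, 0, 0.4], [0, 0, -0.1, 0, 0, 0.5], [0, 0, -0.1, 0, 0, 0.6], [0, 0, -0.1, 0, 0, 0.7], [0, 0, -0.1, 0, 0, 0.8], [0, 0, -0.1, 0, 0, 0.9], [0, 0, -0.1, 0, 0, 0.9]],
  ],
)

```text
t: 9.3
tool_pos: [0.5007, -0.1298, 0.2733]
tool_rot: [1.254, 2.88, -0.005]
contact_force: [-4.1, -3.3, 4.9]
opening: 0.0104
grip_force: 89.4
```

```bash
python3 - <<'E'
from h import *
row((.5012,-.1292,.2733),94.7)
print(get_obs()['wrist_torque'].round(2))
p,d=get_image('top');c=calibration('top');z=pts(c,d)[...,2]
m=(z>.05)&(z<.08);k=np.zeros_like(m);k[170:260,365:470]=m[170:260,365:470];comps(k,c,.062,50)
cv2.imwrite('pics/t5.png',cv2.resize(p[160:270,350:490],None,fx=4,fy=4))
E
```

```text
t 9.3 tcp [ 0.5007 -0.1298  0.2733] row [0.01 0.08 0.  ] [-0.0033  0.     -0.903 ] F [-4.1 -3.3  4.9] open 0.0104 tz [-0.0011 -0.003  -1.    ]
[-0.76  0.86  0.1 ]
```

View pics/t5.png

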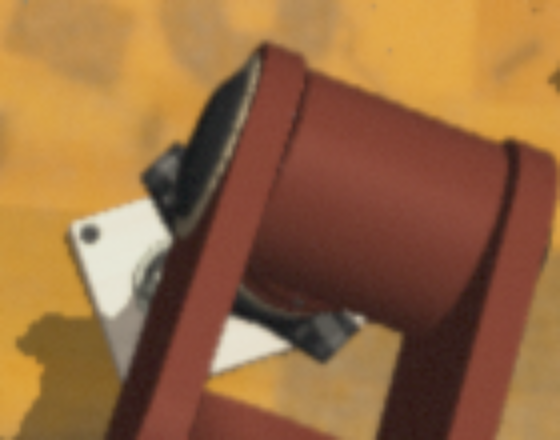

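The top view is blocked by the arm itself. The arm strip that was pointing up is no longer there, and the torque is low. I'll continue in smaller steps and watch for the stop.

Request:
arm_command(
  plan=[
    [[0, 0, 0, 0, 0, 0.08], [0, 0, 0, 0, 0, 0.16], [0, 0, 0, 0, 0, 0.24], [0, 0, 0, 0, 0, 0.32], [0, 0, 0, 0, 0, 0.32]],
  ],
)

```text
t: 9.77
tool_pos: [0.5005, -0.1299, 0.2733]
tool_rot: [1.695, 2.645, -0.007]
contact_force: [-5.3, -4.3, 4.7]
opening: 0.0106
grip_force: 90.0
```

```bash
python3 - <<'E'
from h import *
row((.5012,-.1292,.2733),94.7)
print(get_obs()['wrist_torque'].round(2))
E
```

```text
t 9.77 tcp [ 0.5005 -0.1299  0.2733] row [0.04 0.09 0.  ] [-4.5000e-03 -1.0000e-04 -1.2215e+00] F [-5.3 -4.3  4.7] open 0.0106 tz [-0.0023 -0.0036 -1.    ]
[-0.9   1.15  0.1 ]
```

Request:
arm_command(
  plan=[
    [[0, 0, 0, 0, 0, 0.05], [0, 0, 0, 0, 0, 0.1], [0, 0, 0, 0, 0, 0.14], [0, 0, 0, 0, 0, 0.14]],
  ],
)

```text
t: 10.1
tool_pos: [0.5004, -0.13, 0.2733]
tool_rot: [-1.874, -2.522, 0.007]
contact_force: [-6.3, -4.2, 6.0]
opening: 0.0101
grip_force: 90.4
```

```bash
python3 - <<'E'
from h import *
row((.5012,-.1292,.2733),94.7)
print(get_obs()['wrist_torque'].round(2))
E
```

```text
t 10.1 tcp [ 0.5004 -0.13    0.2733] row [ 0.05  0.1  -0.  ] [-5.10e-03 -4.00e-04 -1.36e+00] F [-6.3 -4.2  6. ] open 0.0101 tz [-0.0029 -0.0037 -1.    ]
[-0.92  1.32  0.12]
```

Request:
arm_command(
  plan=[
    [[0, 0, 0, 0, 0, 0.04], [0, 0, 0, 0, 0, 0.08], [0, 0, 0, 0, 0, 0.08], [0, 0, 0, 0, 0, 0.08]],
  ],
)

```text
t: 10.43
tool_pos: [0.5003, -0.13, 0.2733]
tool_rot: [-1.971, -2.446, 0.008]
contact_force: [-7.4, -5.1, 6.6]
opening: 0.0101
grip_force: 90.4
```

```bash
python3 - <<'E'
from h import *
row((.5012,-.1292,.2733),94.7)
print(get_obs()['wrist_torque'].round(2))
E
```

```text
t 10.43 tcp [ 0.5003 -0.13    0.2733] row [ 0.06  0.1  -0.  ] [-5.4000e-03 -4.0000e-04 -1.4388e+00] F [-7.4 -5.1  6.6] open 0.0101 tz [-0.0033 -0.0038 -1.    ]
[-1.    1.37  0.1 ]
```

Request:
arm_command(
  plan=[
    [[0, 0, 0, 0, 0, 0.04], [0, 0, 0, 0, 0, 0.08], [0, 0, 0, 0, 0, 0.08], [0, 0, 0, 0, 0, 0.08]],
  ],
)

```text
t: 10.77
tool_pos: [0.5003, -0.13, 0.2733]
tool_rot: [-2.067, -2.366, 0.008]
contact_force: [-7.3, -3.9, 6.9]
opening: 0.0105
grip_force: 95.4
```

```bash
python3 - <<'E'
from h import *
row((.5012,-.1292,.2733),94.7)
print(get_obs()['wrist_torque'].round(2))
E
```

```text
t 10.77 tcp [ 0.5003 -0.13    0.2733] row [0.07 0.1  0.  ] [-6.0000e-03 -3.0000e-04 -1.5179e+00] F [-7.3 -3.9  6.9] open 0.0105 tz [-0.0036 -0.004  -1.    ]
[-0.99  1.51  0.45]
```

The stop is reached: torque is up to 0.45 N m after a 1.52 rad turn. I'll ease back a little, release and lift off.

Request:
arm_command(
  plan=[
    [[0, 0, 0, 0, 0, -0.04], [0, 0, 0, 0, 0, -0.04], [0, 0, 0, 0, 0, -0.04]],
  ],
  force=30,
)

```text
t: 11.02
tool_pos: [0.5003, -0.13, 0.2733]
tool_rot: [-2.02, -2.406, 0.008]
contact_force: [-6.5, -4.5, 6.5]
opening: 0.0102
grip_force: 90.4
```

Request:
arm_command(
  plan=[
    [[0, 0, 0, 0, 0, 0], [0, 0, 0, 0, 0, 0], [0, 0, 0, 0, 0, 0], [0, 0, 0, 0, 0, 0], [0, 0, 0, 0, 0, 0], [0, 0, 0, 0, 0, 0]],
  ],
  gripper=0,
)

```text
t: 11.52
tool_pos: [0.5008, -0.1289, 0.2726]
tool_rot: [-2.022, -2.404, -0.0]
contact_force: [0.3, 0.1, 0.2]
opening: 0.0428
grip_force: 0.0
```

Request:
arm_command(
  plan=[
    [[0, 0, -1, 0, 0, 0], [0, 0, -2.5, 0, 0, 0], [0, 0, -5, 0, 0, 0], [0, 0, -8, 0, 0, 0], [0, 0, -12, 0, 0, 0], [0, 0, -15, 0, 0, 0], [0, 0, -15, 0, 0, 0], [0, 0, -15, 0, 0, 0]],
  ],
)

```text
t: 12.18
tool_pos: [0.5012, -0.1291, 0.4266]
tool_rot: [2.018, 2.399, 0.003]
contact_force: [-0.2, 0.8, -0.3]
opening: 0.0425
grip_force: 0.0
```

```bash
python3 - <<'E'
from h import *
row((.5012,-.1292,.2733),94.7)
c=calibration('wrist');p,d=get_image('wrist');z=pts(c,d)[...,2]
for lo,hi,h in((.112,.14,.126),(.055,.085,.066),(.035,.05,.042)):
    print(h);comps((z>lo)&(z<hi),c,h,300)
cv2.imwrite('pics/w6.png',p)
E
```

```text
t 12.18 tcp [ 0.5012 -0.1291  0.4266] row [ 0.04 -0.08 15.33] [ 0.0019  0.007  -1.4807] F [-0.2  0.8 -0.3] open 0.0425 tz [ 0.0061 -0.0025 -1.    ]
0.126
px [312.1 224.5] n 1500 rect [ 503.2 -127.4   11.9   61.1] mean [ 0.5029 -0.1265] ang 104.6
0.066
px [358.4   3.3] n 712 rect [522.7  24.2  93.3   6.3] mean [0.5103 0.0231] ang -167.7
px [589.1 194.5] n 2221 rect [723.7 -78.4  78.8  46.5] mean [ 0.7232 -0.0795] ang 97.4
px [313.2 247.9] n 4429 rect [ 512.2 -168.3   40.9  136. ] mean [ 0.5106 -0.1639] ang 109.1
px [556.6 338.7] n 2585 rect [ 751.1 -211.2  103.6   56.5] mean [ 0.7435 -0.211 ] ang 49.1
px [596.  383.7] n 692 rect [ 797.4 -250.6   30.    30.2] mean [ 0.7975 -0.2506] ang 58.3
0.042
px [188.8  41.3] n 1502 rect [387.3 -20.2  31.2  32.6] mean [ 0.3873 -0.02  ] ang 163.1
px [570.3 186.7] n 919 rect [723.4 -74.6  79.7  44.1] mean [ 0.7215 -0.0778] ang 91.7
px [345.7 294.3] n 652 rect [ 549.7 -210.7   15.9   42.8] mean [ 0.5496 -0.2107] ang 107.2
px [297.9 300.7] n 590 rect [ 506.6 -224.8   14.5   42.3] mean [ 0.5065 -0.2248] ang 108.1
px [538.4 325. ] n 1067 rect [ 745.6 -214.4  100.1   43.5] mean [ 0.7393 -0.2112] ang 54.6
```

View pics/w6.png

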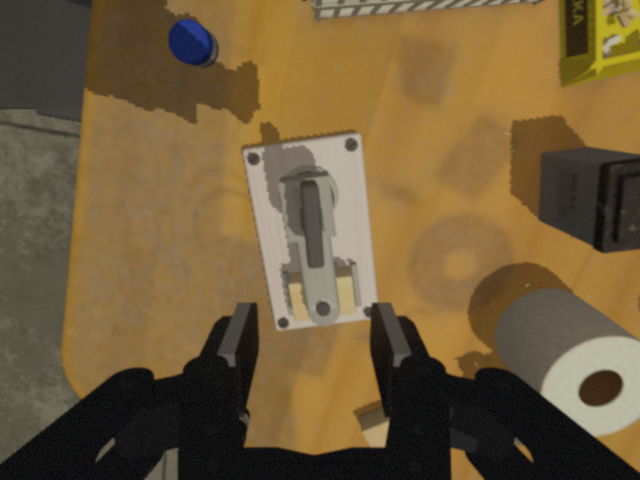

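The strap (tip at px 323,310) now lies over the workpiece at an azimuth of about -71°, some 76° from where it started. The key's bar top is near 0.126 m at (312,224), so it is fully home, and the gripper is clear of everything.

```bash
python3 -c "
from station import *
print(finish_job())"
```

```text
the job is handed in; nothing more can be done
None
```

The wide key is fully home in the slot, the strap is turned clockwise to its stop over the workpiece, the key is left standing, and the job is handed in at about 12 s (no verdict was returned).

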